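Put the clay tumbler in the damp box and close its heavy lid onto the seal

ROBOT

A 6-joint arm with a two-finger parallel gripper is mounted at the origin on the work surface. World frame = base frame: x ahead of the robot, y to its left, z up, the work surface at z = 0. Lengths are in m, angles in rad, forces in N, time in s.
With the tool pointing down it reaches from about 0.275 to 0.875 m from the base axis. Payload 12.5 kg.
Tool frame: the origin (TCP) lies at the very end of the fingers, on their centre line; the grasp point (between the pads) lies 19 mm behind it (env.grip_point_offset is the distance from the TCP to the grasp point, in m); z points along the fingers, y is the line along which they close (so a half turn about z gives the same grasp; the last joint's range is limited). The gripper opens to 85 mm and grips with 20 to 120 N. Pads are 22 mm wide; open, the fingers measure 114 mm over their backs; the gripper's body (76 mm by 85 mm) begins 54 mm behind the grasp point. The pads swing forward as they close: fully open they stand 13 mm farther back than shut.
Start: joints at [1.224, 0.351, 1.652, -0, 1.139, -0.085], TCP at [0.142, 0.531, 0.231] pointing down, gripper open.
Joint ranges: [-2.75, 2.75], [-0.79, 2.1], [0.01, 2.65], [-1.57, 4.71], [0.07, 3.14], [-2.87, 2.87]. Speed limits (rad/s): [2.22, 2.22, 2.79, 3.14, 3.14, 3.14].

INTERFACE

Orientations are given as a unit quaternion [w, x, y, z].
In Python, from plant import env gives the robot as it stands.
- The arm moves only by the tool send_rows, never from a script. Its argument "moves" is text: rows parted by semicolons, each of 6 numbers parted by spaces: the shift along the world's x, y, z in mm, then the turn, a rotation vector about the world's x, y, z in degrees. In form: dx dy dz wx wy wz; .... A call has 1 to 20 rows; each row shifts and turns the commanded pose from where the row before left it; what a row does not reach is not made up. A row lasts 1/10 s, in which the tool goes at most 50 mm and 8.59 degrees, less where a joint would pass 70% of its speed; a pose out of reach is approached as far as the arm can. A call with a gripper value outside its range is refused whole. "fingers" is the finger opening in mm, from 0 to 85.4, set as the call begins (left out, the last holds). The fingers move at their own pace and stop on an object; the grip force is fixed at half the most. Time passes only in rows, so rows that do not move let the fingers close. It gives the time, the measured TCP pose, the force, the opening and the grip force at its end, in the units of the state.
- env.get_obs(): the state, without advancing time (a new reading comes with each control period).
- env.get_image(name): name is "scene" or "top"; returns a dict with "pixels" (420x560x3 uint8, red, green, blue), "mtx" (3x3 intrinsics, pixels), "world_from_camera" (4x4, takes a point from camera to world coordinates). Camera axes: x right, y down, z forward; pixel columns grow to the right and rows downward; lengths in m; the calibration is good to about 2 mm. A picture is of the moment at which its call begins. There is no depth.
- env.job_done(): hands the job in; it is judged then, once.
The state is a dict: "t": time; "joint_pos": joint angles; "qvel": joint speeds; "joint_efforts": joint torques, N m; "tcp_pos": TCP position; "orientation": TCP orientation; "wrist_force": force on the tool from outside, world axes, zero at the start; "ft_torque": the same for the moment, N m; "grip_width": finger opening in m; "grip_force": force on a finger pad.
Only numpy, scipy, OpenCV 4.12 (cv2) and the standard library are available. Lean on these libraries where they do the work, as an engineer would, in place of code of your own. Each camera call takes 0.05 s, during which the arm holds its last target. There are 200 camera calls.

TASK

Stand the small clay tumbler (the straight one without a handle) upright in the open damp box, setting it down gently. Then lower the box's heavy lid slowly by its bar, never letting it drop or slam, and press it down on its stiff seal until it is fully home, but do not lean on it hard enough to crush the seal (keep the load on the seal under about 35 N). Leave the other pots and jars standing where they are.

Things in the scene. Friction and masses are not known exactly. Their poses are not given: they have to be found in the camera images.
- cup: The tumbler: straight round cup of raw clay, no handle, 62 mm tall, 54 mm across at the foot and 58 mm at the rim, wall 4 mm, about 130 g, open at the top. Origin at the centre of its underside, z up. Its place is swapped with the mug's and the bowl's between starts.
- box: The damp box: fixed grey steel box, outside 200 (x) x 240 (y) x 85 mm high, open at the top, walls 8 mm and floor 8 mm thick. Origin at the centre of its underside; its x axis points from the front (handle side, towards the robot) to the hinge side, z up. Turned by up to 0.25 rad.
- lid (a joint): Angle of the lid (rad): 0 = fully home and level, grows as it opens, about 1.5 = upright, where it starts (it opens to 1.75 at most). Hinge friction (about 0.25 N m) holds it only within about 0.2 rad of upright; lower down it falls by its own weight (0.9 kg, about 1 N m when level) unless held up.
- lid_hinge (a point): Middle of the lid's hinge axis, fixed to the box (box axes) at x = +102, z = +87 mm. The lid is a plate 12 mm thick and 250 mm wide that reaches 208 mm from this axis (towards the box's -x when shut); home, its underside is at this height and its flat top 12 mm above.
- lid_handle (a point): Middle of the lid's grip bar: round steel bar 12 mm thick, 100 mm long, parallel to the hinge, 248 mm from its axis, in the plate's mid-plane (6 mm above its underside), 34 mm clear of the lid's edge. Upright it is on top, about 0.335 m high; shut, it is in front of the box at 93 mm. It can turn in the fingers as the lid swings, so the tool may keep pointing down.
- seal_front (a point): Top of the sealing frame at the middle of its front bar, 198 mm from the hinge. The frame is black rubber, 8 mm wide, on the front and side walls of the box, hinged on the lid's axis. Its front starts 4 to 8 mm proud of its bottom position, so the lid lands on it 0.02 to 0.04 rad before home.
- seal: The same sealing frame; origin on the hinge axis. It is stiff and springless: about 12 N on its front bar (some 6 N pressed on the grip bar, on top of the lid's weight) pushes it slowly down and it stays where left. At the bottom it is hard and the lid is home. A load above 35 N on it spoils it (reached with about 22 N pressed on the grip bar).
- mug: Bystander: clay mug with a handle, 85 mm tall, 76 mm across. Origin at the centre of its underside.
- bowl: Bystander: low clay bowl, 45 mm tall, 100 mm across. Origin at the centre of its underside.
- glaze_jar: Bystander: closed round jar, 95 mm tall, 68 mm across. Origin at the centre of its underside.
- brush_pot: Bystander: white pot 110 mm tall, 96 mm across, with brushes standing up to 250 mm. Origin at the centre of its underside.
Things that resemble listed ones, but are neither listed nor needed, are in the scene too. What is shaped like the cup but blue is not meant.

How it is judged:
By the outcome, as a careful person would: the job done as asked, in the order asked, and still so for the second after the job is handed in, with the robot touching nothing.
It also fails if it takes over 72 s, if anything falls off the work surface, if the arm or the gripper's body presses on something with over 40 N, if the wrist force passes 120 N, or if a joint passes its speed limit or range.

## Working session

There is one attempt and no reset: what is moved stays moved. The work goes in short steps, Python scripts to look and compute and a tool call to move; the robot and the scene stay as the last step left them, time stands still between calls to the robot, and variables do not carry over. Pictures are saved under pics/ and viewed, at most 10 in all, crops included, and the job is handed in when it is done.

Besides the shell and the picture viewer there is one more tool, called after ">>>" in YAML: its name, and indented under it one key for each argument. send_rows: Moves the arm, as the interface text tells. Its arguments: {"type":"object","properties":{"moves":{"type":"string"},"fingers":{"type":"number"}},"required":["moves"]}

```bash
mkdir -p pics
cat > h.py <<'E'
import numpy as np, cv2
from plant import env
def snap(name,fn):
    d=env.get_image(name); cv2.imwrite(f'pics/{fn}.png',d['pixels'][:,:,::-1]); np.savez(f'pics/{fn}.npz',K=d['mtx'],T=d['world_from_camera'])
def ray(fn,u,v,z):
    d=np.load(f'pics/{fn}.npz'); T=d['T']; r=T[:3,:3]@np.linalg.inv(d['K'])@[u,v,1]; o=T[:3,3]
    return o+r*(z-o[2])/r[2]
def proj(fn,p):
    d=np.load(f'pics/{fn}.npz'); c=np.linalg.inv(d['T'])@np.r_[p,1]; q=d['K']@c[:3]; return q[:2]/q[2]
E
python3 - <<'E'
from h import *
snap('scene','s1');snap('top','t1')
for n in('s1','t1'):
    d=np.load(f'pics/{n}.npz');print(d['T'].round(3),d['K'].round(1))
o=env.get_obs();print({k:np.round(v,3) for k,v in o.items()})
E
```

```text
[[ 0.429  0.684 -0.59   1.239]
 [ 0.903 -0.339  0.264 -0.238]
 [-0.019 -0.646 -0.763  0.915]
 [ 0.     0.     0.     1.   ]] [[402.3   0.  278.6]
 [  0.  402.3 206.1]
 [  0.    0.    1. ]]
[[-1.000e-03 -9.860e-01  1.660e-01  3.740e-01]
 [-1.000e+00  2.000e-03  7.000e-03  2.300e-02]
 [-8.000e-03 -1.660e-01 -9.860e-01  1.427e+00]
 [ 0.000e+00  0.000e+00  0.000e+00  1.000e+00]] [[545.9   0.  279.6]
 [  0.  545.9 211.1]
 [  0.    0.    1. ]]
{'t': np.float64(0.1), 'joint_pos': array([ 1.224,  0.351,  1.652,  0.   ,  1.139, -0.085]), 'qvel': array([-0.   , -0.   , -0.001, -0.001,  0.001,  0.   ]), 'joint_efforts': array([ 1.0000e-03, -5.0683e+01, -2.9187e+01, -0.0000e+00,  3.0000e-03,
       -0.0000e+00]), 'tcp_pos': array([0.142, 0.531, 0.231]), 'orientation': array([-0.   ,  0.131,  0.991, -0.001]), 'wrist_force': array([-0.42 ,  0.551, -0.889]), 'ft_torque': array([-0.006, -0.029, -0.068]), 'grip_force': np.float64(0.0), 'grip_width': np.float64(0.086)}
```

View pics/s1.png

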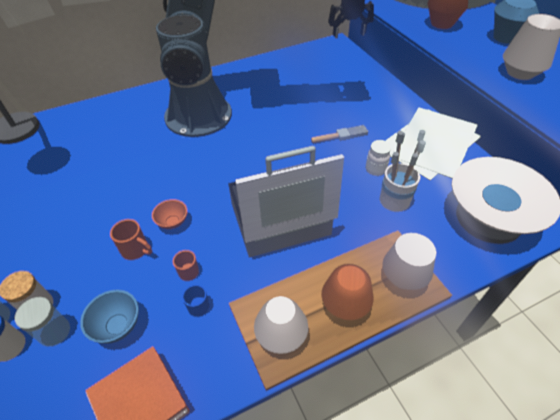

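View pics/t1.png

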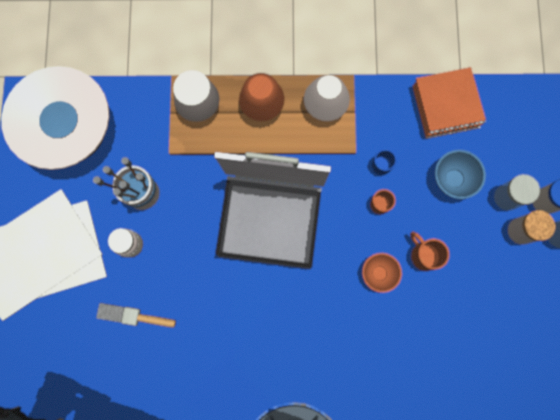

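The red tumbler is at top (383,201) and scene (185,265), with the blue look-alike above it. The box opening is near top (268,225), and the lid stands upright behind it with its bar at top about (272,160). I'll enlarge both.

Run:
```python
from h import *
a=cv2.imread('pics/t1.png')[140:280,205:405]
cv2.imwrite('pics/c1.png',cv2.resize(a,None,fx=4,fy=4,interpolation=cv2.INTER_CUBIC))
im=cv2.imread('pics/t1.png');hsv=cv2.cvtColor(im,cv2.COLOR_BGR2HSV)
m=((hsv[...,0]<12)|(hsv[...,0]>170))&(hsv[...,1]>110)&(hsv[...,2]>70)
sub=np.zeros_like(m);sub[180:222,362:408]=m[180:222,362:408]
p=cv2.findNonZero(sub.astype(np.uint8));c,r=cv2.minEnclosingCircle(p);print(c,r,cv2.boundingRect(p))
print(ray('t1',*c,.055))
```

```text
(382.5227355957031, 201.0454559326172) 11.241374015808105 (372, 191, 22, 22)
[ 0.63007657 -0.22927538  0.055     ]
```

View pics/c1.png

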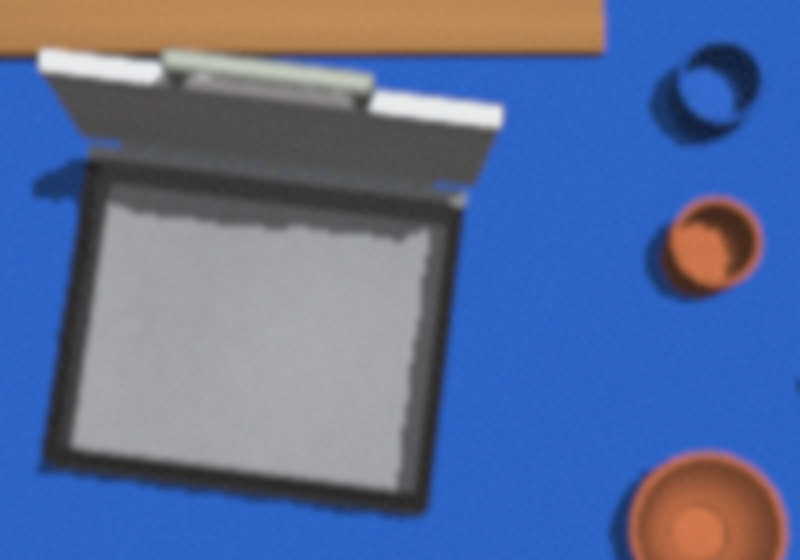

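The crop shows the box's front outer corners at top (216,257) and (311,268) and its rear corners at (229,179) and (321,191). The bar ends are at (246,154.5) and (298,160), and the cup rim is centred at (383.7,200.7).

Run:
```python
from h import *
f=lambda u,v,z: ray('t1',205+u/4,140+v/4,z)
FL,FR=f(45,467,.092),f(425,512,.092);RL,RR=f(97,155,.087),f(463,203,.087)
BL,BR=f(163,58,.335),f(373,80,.335)
print('corners',FL,FR,RL,RR);print('len',[np.linalg.norm(x) for x in(FL-FR,RL-RR,RL-FL,RR-FR,BL-BR)])
for a,b in((FL,FR),(RL,RR),(BL,BR)): d=a-b; print('yaw',np.arctan2(-d[0],d[1]))
print('yawside',[np.arctan2(*(x[1::-1])) for x in(RL-FL,RR-FR)])
print('centre',(FL+FR+RL+RR)/4,'barmid',(BL+BR)/2)
print('cup',f(715,243,.062))
for n,z,p in(('mug',.085,(430,254)),('bowl',.045,(381,272)),('blue',.062,(384.5,161))): print(n,ray('t1',*p,z))
print('cup from scene rim',ray('s1',185,258,.062), proj('s1',f(715,243,.062)))
```

```text
corners [0.48551699 0.18836678 0.092     ] [ 0.45772023 -0.04375075  0.092     ] [0.68210854 0.15981931 0.087     ] [ 0.65069946 -0.06982528  0.087     ]
len [np.float64(0.2337759709222032), np.float64(0.2317825871734002), np.float64(0.19871636758460012), np.float64(0.19479697504813484), np.float64(0.10898599174266548)]
yaw -0.11918535735800732
yaw -0.13592915672762565
yaw -0.11065713734889825
yawside [np.float64(-0.1442041423088182), np.float64(-0.13430242077901514)]
centre [0.5690113  0.05865252 0.0895    ] barmid [0.67027632 0.04701391 0.335     ]
cup [ 0.62952574 -0.231124    0.062     ]
mug [ 0.49196242 -0.33588138  0.085     ]
bowl [ 0.45036593 -0.22143454  0.045     ]
blue [ 0.73348216 -0.23644057  0.062     ]
cup from scene rim [ 0.63009821 -0.22752926  0.062     ] [183.55597731 258.36005237]
```

Cup is at (0.630,-0.230), the box centre at (0.569,0.0585) with yaw about -0.13, and the sizes match what was given. Moving above the cup.

>>> send_rows:
  moves: "12 -19 0 0 0 0;24 -38 0 0 0 0;24 -38 0 0 0 0;24 -38 0 0 0 0;24 -38 0 0 0 0;24 -38 0 0 0 0;24 -38 0 0 0 0;24 -38 0 0 0 0;24 -38 0 0 0 0;24 -38 0 0 0 0;24 -38 0 0 0 0;24 -38 0 0 0 0;24 -38 0 0 0 0;24 -38 0 0 0 0;24 -38 0 0 0 0;24 -38 0 0 0 0;24 -38 0 0 0 0;24 -38 0 0 0 0;24 -38 -10 0 0 0;24 -38 -20 0 0 0"
  fingers: 85

```text
t: 2.1
tcp_pos: [0.6116, -0.2117, 0.2019]
orientation: [0.001, 0.131, 0.991, -0.0]
wrist_force: [0.6, 0.3, 1.4]
grip_width: 0.0851
grip_force: 0.0
```

>>> send_rows:
  moves: "10 -10 -10 0 0 0;9 -9 -20 0 0 0;0 0 -30 0 0 0;0 0 -30 0 0 0;0 0 -30 0 0 0;0 0 -25 0 0 0;0 0 -15 0 0 0;0 0 -10 0 0 0;0 0 -7 0 0 0;0 0 0 0 0 0"

```text
t: 3.1
tcp_pos: [0.6293, -0.2287, 0.0241]
orientation: [-0.0, 0.131, 0.991, 0.0]
wrist_force: [-0.6, -0.2, -0.2]
grip_width: 0.0848
grip_force: 0.0
```

Run:
```python
from h import *
snap('scene','s2');snap('top','t2')
a=cv2.imread('pics/s2.png')[200:320,120:260];b=cv2.imread('pics/t2.png')[150:270,320:460]
cv2.imwrite('pics/c2.png',cv2.resize(np.hstack([a,b]),(784,336)))
```

```text
(no output)
```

View pics/c2.png

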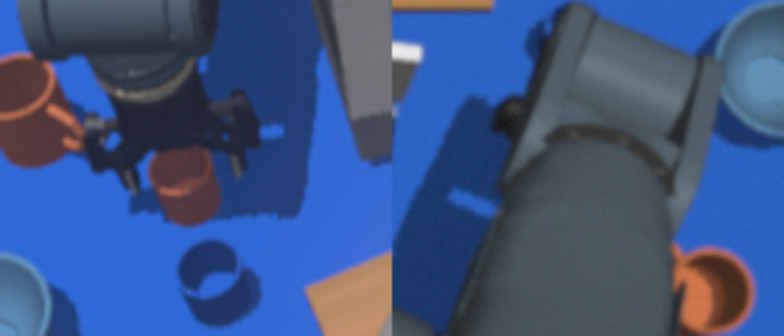

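In the scene crop at about (185,185), the cup stands between the two open fingers and no finger touches it; the top view is blocked by the arm. Closing.

>>> send_rows:
  moves: "0 0 0 0 0 0;0 0 0 0 0 0;0 0 0 0 0 0;0 0 0 0 0 0;0 0 0 0 0 0;0 0 0 0 0 0;0 0 0 0 0 0;0 0 0 0 0 0"
  fingers: 50

```text
t: 4.0
tcp_pos: [0.6299, -0.229, 0.0256]
orientation: [0.001, 0.131, 0.991, -0.0]
wrist_force: [-3.0, 0.8, 7.4]
grip_width: 0.057
grip_force: 63.2
```

>>> send_rows:
  moves: "0 0 5 0 0 0;0 0 10 0 0 0;0 0 20 0 0 0;0 0 30 0 0 0;-15 0 30 0 0 0;-26 10 25 0 0 0;-20 25 15 0 0 0;-20 30 5 0 0 0;0 35 0 0 0 0;0 35 0 0 0 0;0 35 0 0 0 0;0 35 0 0 0 0;0 35 0 0 0 0;0 30 0 0 0 0;0 20 0 0 0 0;0 0 0 0 0 0"

```text
t: 5.6
tcp_pos: [0.5482, 0.0633, 0.1649]
orientation: [0.0, 0.129, 0.992, 0.0]
wrist_force: [0.3, -0.8, -1.6]
grip_width: 0.0566
grip_force: 64.2
```

Run:
```python
from h import *
snap('scene','s3')
a=cv2.imread('pics/s3.png')[100:280,180:400]
cv2.imwrite('pics/c3.png',cv2.resize(a,(770,595))[:,:])
for p in((.670,.045,.087),(.6587,.0468,.335),(.670,.047,.335)): print(proj('s3',p))
print(env.get_obs()['tcp_pos'])
```

```text
[289.03641458 225.17993447]
[287.49123621 150.42153004]
[289.93122722 153.60173908]
[0.54825091 0.06201039 0.16483609]
```

View pics/c3.png

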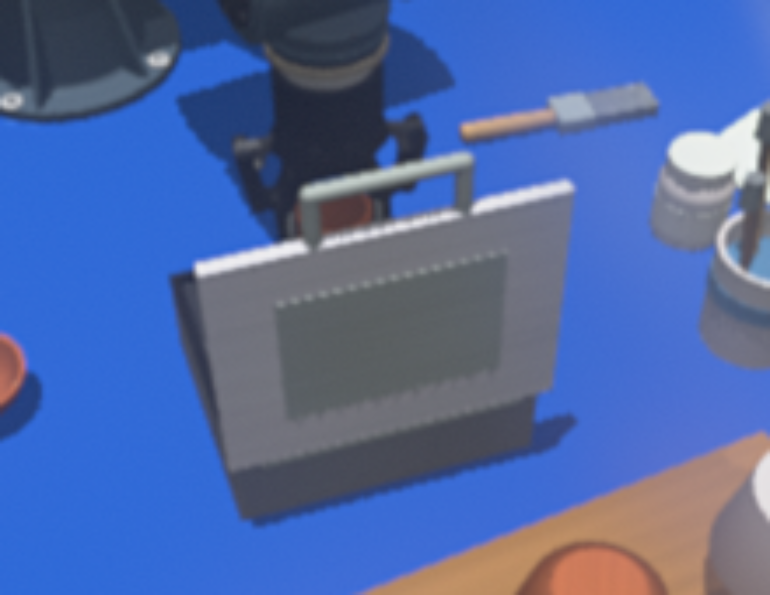

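The cup is over the box. The bar's middle at scene (291,152.6) agrees with (0.670,0.048,0.335). Lowering.

>>> send_rows:
  moves: "0 0 -15 0 0 0;0 0 -25 0 0 0;0 0 -25 0 0 0;0 0 -25 0 0 0;0 0 -15 0 0 0;0 0 -10 0 0 0;0 0 -5 0 0 0;0 0 -3 0 0 0;0 0 -2 0 0 0;0 0 -1 0 0 0;0 0 0 0 0 0"

```text
t: 6.75
tcp_pos: [0.5485, 0.0613, 0.0386]
orientation: [0.0, 0.131, 0.991, 0.0]
wrist_force: [0.3, 0.2, -2.3]
grip_width: 0.0566
grip_force: 64.2
```

>>> send_rows:
  moves: "0 0 -1 0 0 0;0 0 -1 0 0 0;0 0 -1 0 0 0;0 0 -1 0 0 0;0 0 0 0 0 0"

```text
t: 7.25
tcp_pos: [0.5483, 0.0612, 0.0341]
orientation: [-0.0, 0.131, 0.991, -0.0]
wrist_force: [-0.6, -0.6, -1.1]
grip_width: 0.0573
grip_force: 64.2
```

>>> send_rows:
  moves: "0 0 -0.5 0 0 0;0 0 -0.5 0 0 0;0 0 0 0 0 0"

```text
t: 7.55
tcp_pos: [0.5484, 0.0612, 0.0336]
orientation: [0.0, 0.131, 0.991, -0.0]
wrist_force: [-2.3, 0.5, 3.8]
grip_width: 0.057
grip_force: 64.6
```

Contact is light at 3.8 N. Releasing.

>>> send_rows:
  moves: "0 0 0 0 0 0;0 0 0 0 0 0;0 0 0 0 0 0;0 0 0 0 0 0;0 0 0 0 0 0;0 0 0 0 0 0;0 0 10 0 0 0;0 0 20 0 0 0;0 0 30 0 0 0;0 0 30 0 0 0;-20 0 40 0 0 0;-20 0 45 0 0 0;-20 0 45 0 0 0;-20 0 45 0 0 0;0 0 45 0 0 0;0 0 45 0 0 0"
  fingers: 82

```text
t: 9.15
tcp_pos: [0.4671, 0.0613, 0.3913]
orientation: [0.001, 0.13, 0.991, 0.0]
wrist_force: [1.8, -0.0, 0.3]
grip_width: 0.0824
grip_force: 0.0
```

>>> send_rows:
  moves: "3 0 0 0 0 -7.5;20 -1 0 0 0 -7.5;20 -1 0 0 0 -7.5;20 -1 0 0 0 -7.5;20 -1 0 0 0 -7.5;20 -1 0 0 0 -7.5;20 -2 0 0 0 -7.5;20 -2 0 0 0 -7.5;20 -2 0 0 0 -7.5;20 -2 0 0 0 -7.5;20 0 0 0 0 -7.5;0 0 0 0 0 0;0 0 0 0 0 0"
  fingers: 60

```text
t: 10.45
tcp_pos: [0.671, 0.0483, 0.3885]
orientation: [-0.0, 0.751, 0.66, -0.0]
wrist_force: [-0.5, -0.6, 0.9]
grip_width: 0.0601
grip_force: 0.0
```

Run:
```python
from h import *
snap('scene','s4');snap('top','t4')
a=cv2.imread('pics/s4.png')[60:260,190:390];b=cv2.imread('pics/t4.png')[110:310,180:380]
cv2.imwrite('pics/c4.png',cv2.resize(np.hstack([a,b]),(800,400)))
print(env.get_obs()['tcp_pos'],env.get_obs()['joint_pos'].round(2))
```

```text
[0.67066763 0.04832641 0.38893045] [0.   0.5  1.06 0.   1.59 0.13]
```

View pics/c4.png

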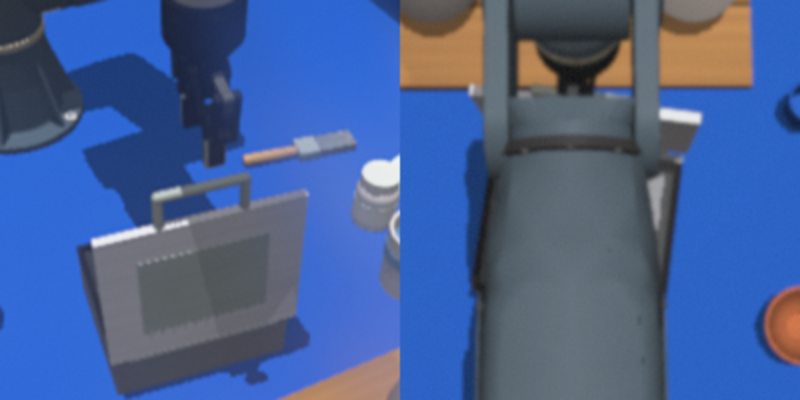

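The open fingers are just above the bar, which is at crop (201,187), and straddle it. Descending and closing.

>>> send_rows:
  moves: "0 0 -20 0 0 0;0 0 -20 0 0 0;0 0 -15 0 0 0;0 0 -10 0 0 0;0 0 -5 0 0 0;0 0 0 0 0 0"

```text
t: 11.15
tcp_pos: [0.6711, 0.0483, 0.3183]
orientation: [-0.0, 0.752, 0.66, -0.0]
wrist_force: [-0.4, -0.9, -0.1]
grip_width: 0.0602
grip_force: 0.0
```

Run:
```python
from h import *
snap('scene','s5')
a=cv2.imread('pics/s5.png')[100:250,220:370]
cv2.imwrite('pics/c5.png',cv2.resize(a,(600,600)))
```

```text
(no output)
```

View pics/c5.png

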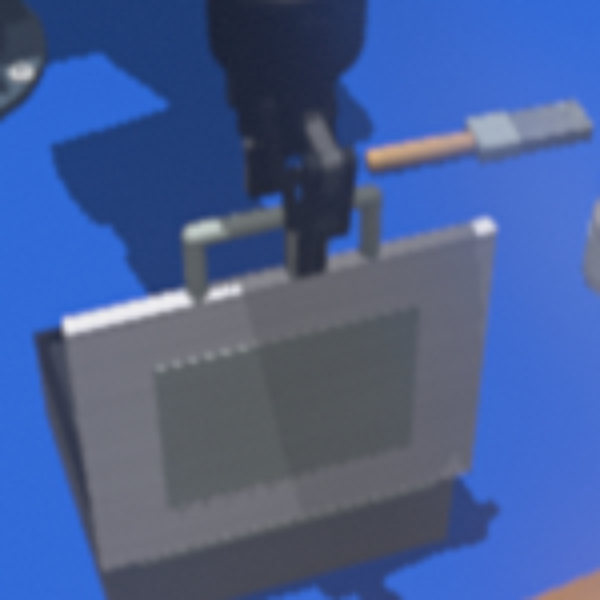

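The fingers straddle the bar near its middle at crop (300,220). Closing.

>>> send_rows:
  moves: "0 0 -1 0 0 0;0 0 0 0 0 0;0 0 0 0 0 0;0 0 0 0 0 0;0 0 0 0 0 0;0 0 0 0 0 0;0 0 0 0 0 0;0 0 0 0 0 0;0 0 0 0 0 0"
  fingers: 5

```text
t: 12.1
tcp_pos: [0.6714, 0.0483, 0.3177]
orientation: [0.0, 0.752, 0.659, 0.0]
wrist_force: [-0.1, -0.2, 5.3]
grip_width: 0.0096
grip_force: 58.7
```

```bash
cat > arc.py <<'E'
import numpy as np,sys
def rows(p0,p1,n):
    p=np.linspace(p0,p1,n+1); r=248.07; d=-r*np.cos(p); z=r*np.sin(p)
    P=np.round(2*np.c_[d*.9916*1e3,-d*.1296*1e3,z*1e3])/2 if r<1 else np.round(2*np.c_[d*.9916,-d*.1296,z])/2
    print(';'.join('%g %g %g 0 0 0'%tuple(x) for x in np.diff(P,axis=0)))
E
python3 - <<'E'
from arc import rows
rows(1.571,1.271,15);rows(1.271,.921,18);rows(.921,.571,18);rows(.571,.271,15);rows(.271,.08,12)
E
```

```text
-5 0.5 0 0 0 0;-5 1 0 0 0 0;-4.5 0.5 -0.5 0 0 0;-5 0.5 0 0 0 0;-5 0.5 -0.5 0 0 0;-5 1 -0.5 0 0 0;-5 0.5 -1 0 0 0;-4.5 0.5 -0.5 0 0 0;-5 0.5 -1 0 0 0;-5 1 -1 0 0 0;-4.5 0.5 -1 0 0 0;-5 0.5 -1 0 0 0;-4.5 1 -1.5 0 0 0;-5 0.5 -1 0 0 0;-4.5 0.5 -1.5 0 0 0
-4.5 0.5 -1.5 0 0 0;-4.5 0.5 -1.5 0 0 0;-4.5 1 -1.5 0 0 0;-4.5 0.5 -2 0 0 0;-4.5 0.5 -1.5 0 0 0;-4.5 0.5 -2 0 0 0;-4.5 0.5 -2 0 0 0;-4 0.5 -2 0 0 0;-4.5 0.5 -2.5 0 0 0;-4 1 -2 0 0 0;-4.5 0.5 -2.5 0 0 0;-4 0.5 -2.5 0 0 0;-4 0.5 -2.5 0 0 0;-4 0.5 -2.5 0 0 0;-4 0.5 -2.5 0 0 0;-4 0.5 -3 0 0 0;-4 0.5 -2.5 0 0 0;-4 0.5 -3 0 0 0
-3.5 0.5 -3 0 0 0;-4 0.5 -3 0 0 0;-3.5 0.5 -3 0 0 0;-3.5 0.5 -3 0 0 0;-3.5 0.5 -3.5 0 0 0;-3.5 0.5 -3.5 0 0 0;-3.5 0 -3 0 0 0;-3.5 0.5 -3.5 0 0 0;-3 0.5 -3.5 0 0 0;-3.5 0.5 -3.5 0 0 0;-3 0.5 -4 0 0 0;-3 0.5 -3.5 0 0 0;-3 0 -4 0 0 0;-3 0.5 -3.5 0 0 0;-3 0.5 -4 0 0 0;-2.5 0.5 -4 0 0 0;-3 0 -4 0 0 0;-2.5 0.5 -4 0 0 0
-2.5 0.5 -4 0 0 0;-2.5 0 -4.5 0 0 0;-2.5 0.5 -4 0 0 0;-2.5 0.5 -4.5 0 0 0;-2 0 -4.5 0 0 0;-2.5 0.5 -4.5 0 0 0;-2 0 -4.5 0 0 0;-2 0.5 -4.5 0 0 0;-2 0 -4.5 0 0 0;-2 0.5 -4.5 0 0 0;-1.5 0 -4.5 0 0 0;-1.5 0.5 -5 0 0 0;-1.5 0 -4.5 0 0 0;-1.5 0.5 -5 0 0 0;-1.5 0 -4.5 0 0 0
-1 0 -4 0 0 0;-1 0 -3.5 0 0 0;-1 0.5 -4 0 0 0;-0.5 0 -4 0 0 0;-1 0 -4 0 0 0;-0.5 0 -3.5 0 0 0;-1 0 -4 0 0 0;-0.5 0.5 -4 0 0 0;-0.5 0 -4 0 0 0;-0.5 0 -4 0 0 0;-0.5 0 -3.5 0 0 0;0 0 -4 0 0 0
```

>>> send_rows:
  moves: "-5 0.5 0 0 0 0;-5 1 0 0 0 0;-4.5 0.5 -0.5 0 0 0;-5 0.5 0 0 0 0;-5 0.5 -0.5 0 0 0;-5 1 -0.5 0 0 0;0 0 0 0 0 0"

```text
t: 12.8
tcp_pos: [0.6409, 0.0523, 0.3154]
orientation: [-0.0, 0.752, 0.659, -0.001]
wrist_force: [-0.8, -0.2, -0.2]
grip_width: 0.0097
grip_force: 58.9
```

>>> send_rows:
  moves: "-5 0.5 -1 0 0 0;-4.5 0.5 -0.5 0 0 0;-5 0.5 -1 0 0 0;-5 1 -1 0 0 0;-4.5 0.5 -1 0 0 0;-5 0.5 -1 0 0 0;-4.5 1 -1.5 0 0 0;-5 0.5 -1 0 0 0;-4.5 0.5 -1.5 0 0 0;0 0 0 0 0 0"

```text
t: 13.8
tcp_pos: [0.5979, 0.058, 0.306]
orientation: [-0.001, 0.752, 0.659, -0.001]
wrist_force: [-1.2, 3.7, -1.7]
grip_width: 0.0101
grip_force: 58.7
```

>>> send_rows:
  moves: "-4.5 0.5 -1.5 0 0 0;-4.5 0.5 -1.5 0 0 0;-4.5 1 -1.5 0 0 0;-4.5 0.5 -2 0 0 0;-4.5 0.5 -1.5 0 0 0;-4.5 0.5 -2 0 0 0;-4.5 0.5 -2 0 0 0;-4 0.5 -2 0 0 0;-4.5 0.5 -2.5 0 0 0;0 0 0 0 0 0"

```text
t: 14.8
tcp_pos: [0.5581, 0.0633, 0.289]
orientation: [-0.001, 0.752, 0.659, -0.0]
wrist_force: [3.9, 6.4, -8.1]
grip_width: 0.0095
grip_force: 58.7
```

>>> send_rows:
  moves: "-3.5 1 -2.5 0 0 0;-4 1 -3 0 0 0;-4 0.5 -2.5 0 0 0;-4 0.5 -2.5 0 0 0;-4 0.5 -2.5 0 0 0;0 0 0 0 0 0"

```text
t: 15.4
tcp_pos: [0.5385, 0.066, 0.2761]
orientation: [-0.0, 0.752, 0.659, -0.001]
wrist_force: [-0.7, -3.0, -3.1]
grip_width: 0.01
grip_force: 60.0
```

>>> send_rows:
  moves: "-4 0 -2.5 0 0 0;-4 0.5 -3 0 0 0;-4 0.5 -2.5 0 0 0;-4 0.5 -3 0 0 0;-3.5 0.5 -3 0 0 0;-4 0.5 -3 0 0 0;-3.5 0.5 -3 0 0 0;-3.5 0.5 -3 0 0 0;0 0 0 0 0 0"

```text
t: 16.3
tcp_pos: [0.5088, 0.0699, 0.2528]
orientation: [0.0, 0.752, 0.659, 0.0]
wrist_force: [10.3, -0.0, -13.2]
grip_width: 0.0095
grip_force: 58.6
```

>>> send_rows:
  moves: "-2 0.5 -4 0 0 0;-2 0.5 -3.5 0 0 0;-3 0 -3 0 0 0;0 0 0 0 0 0"

```text
t: 16.7
tcp_pos: [0.4997, 0.0711, 0.243]
orientation: [-0.002, 0.752, 0.659, -0.001]
wrist_force: [-8.7, 0.2, 3.4]
grip_width: 0.0098
grip_force: 61.2
```

>>> send_rows:
  moves: "-4 0.5 -3.5 0 0 0;-3.5 0.5 -3.5 0 0 0;-3.5 0.5 -3.5 0 0 0;-3 0.5 -4 0 0 0;-3 0.5 -3.5 0 0 0;0 0 0 0 0 0"

```text
t: 17.3
tcp_pos: [0.4842, 0.0732, 0.2245]
orientation: [-0.0, 0.752, 0.659, -0.001]
wrist_force: [-1.1, -2.1, -4.3]
grip_width: 0.0098
grip_force: 61.0
```

Run:
```python
from h import *
snap('scene','s6')
a=cv2.imread('pics/s6.png')[130:280,200:350]
cv2.imwrite('pics/c6.png',cv2.resize(a,(600,600)))
# circle fit through measured bar (x->box d, z), r=248.07
from scipy.optimize import least_squares
P=np.array([[.6714,.0483,.3177],[.6409,.0523,.3154],[.5979,.058,.306],[.5385,.066,.2761],[env.get_obs()['tcp_pos'][i] for i in range(3)]])
d=P[:,0]*.9916-P[:,1]*.1296; z=P[:,2]
s=least_squares(lambda q:np.hypot(d-q[0],z-q[1])-.24807,[.66,.07]); print(s.x,s.fun*1e3)
print('phi',np.arctan2(z-s.x[1],s.x[0]-d))
```

```text
[0.66423549 0.07009474] [-0.41946968 -0.20972099  0.67184117  0.33909082 -0.46665377]
phi [1.55167574 1.4270879  1.24813208 0.97785098 0.67449167]
```

View pics/c6.png

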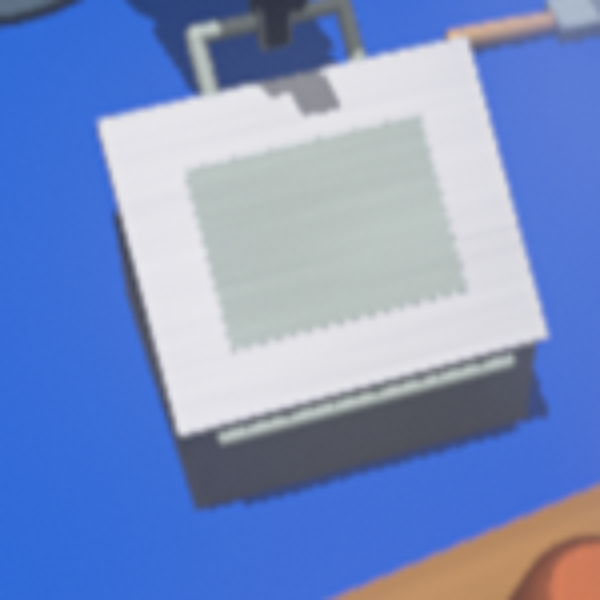

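The lid is about halfway down, and the bar is held at crop (275,20). The circle fit residual is under 0.7 mm, so I'll continue on the fitted arc.

Run:
```python
from arc import rows
rows(.6745,.3745,15);rows(.3745,.10,14)
```

```text
-3 0.5 -4 0 0 0;-3 0.5 -4 0 0 0;-3 0.5 -4 0 0 0;-3 0 -4 0 0 0;-2.5 0.5 -4 0 0 0;-2.5 0.5 -4.5 0 0 0;-2.5 0 -4 0 0 0;-2.5 0.5 -4.5 0 0 0;-2.5 0.5 -4.5 0 0 0;-2.5 0 -4 0 0 0;-2 0.5 -4.5 0 0 0;-2 0 -4.5 0 0 0;-2 0.5 -4.5 0 0 0;-2 0 -4.5 0 0 0;-2 0.5 -5 0 0 0
-1.5 0 -4.5 0 0 0;-2 0.5 -4.5 0 0 0;-1.5 0 -4.5 0 0 0;-1.5 0.5 -4.5 0 0 0;-1 0 -5 0 0 0;-1.5 0 -4.5 0 0 0;-1 0 -4.5 0 0 0;-1 0.5 -5 0 0 0;-1 0 -4.5 0 0 0;-1 0 -5 0 0 0;-1 0 -5 0 0 0;-0.5 0.5 -4.5 0 0 0;-0.5 0 -5 0 0 0;-1 0 -4.5 0 0 0
```

>>> send_rows:
  moves: "-3 0 -4 0 0 0;-3 0.5 -4 0 0 0;-3 0.5 -4 0 0 0;-3 0 -4 0 0 0;-2.5 0.5 -4 0 0 0;-2.5 0.5 -4.5 0 0 0;-2.5 0 -4 0 0 0;-2.5 0.5 -4.5 0 0 0;0 0 0 0 0 0"

```text
t: 18.25
tcp_pos: [0.4621, 0.076, 0.1915]
orientation: [-0.001, 0.752, 0.659, -0.0]
wrist_force: [-0.4, 4.4, -3.2]
grip_width: 0.01
grip_force: 59.6
```

>>> send_rows:
  moves: "-2.5 0.5 -4.5 0 0 0;-2.5 0.5 -4 0 0 0;-2 0.5 -4.5 0 0 0;-2 0 -4.5 0 0 0;-2 0.5 -4.5 0 0 0;-2 0 -4.5 0 0 0;-2 0.5 -5 0 0 0;0 0 0 0 0 0"

```text
t: 19.05
tcp_pos: [0.4474, 0.0781, 0.16]
orientation: [-0.0, 0.752, 0.659, -0.001]
wrist_force: [0.6, -1.9, -4.6]
grip_width: 0.0097
grip_force: 58.5
```

>>> send_rows:
  moves: "-1.5 0 -4.5 0 0 0;-2 0.5 -4.5 0 0 0;-1.5 0 -4.5 0 0 0;-1.5 0.5 -4.5 0 0 0;-1 0 -5 0 0 0;-1.5 0 -4.5 0 0 0;-1 0 -4.5 0 0 0;-1 0.5 -5 0 0 0;-1 0 -4.5 0 0 0;0 0 0 0 0 0"

```text
t: 20.05
tcp_pos: [0.4359, 0.0797, 0.1187]
orientation: [0.0, 0.752, 0.659, 0.0]
wrist_force: [4.9, -4.6, -5.3]
grip_width: 0.0096
grip_force: 58.4
```

>>> send_rows:
  moves: "-0.5 -0.5 -4 0 0 0;-0.5 0 -4 0 0 0;-0.5 0 -4 0 0 0;-0.5 0 -4 0 0 0;-0.5 0 -3 0 0 0;-0.5 0 -3 0 0 0;0 0 -2 0 0 0;0 0 -1 0 0 0;0 0 0 0 0 0"

```text
t: 20.95
tcp_pos: [0.4328, 0.0799, 0.0939]
orientation: [-0.0, 0.752, 0.659, 0.0]
wrist_force: [2.2, 6.5, -4.6]
grip_width: 0.0091
grip_force: 58.4
```

>>> send_rows:
  moves: "-0.5 0.5 -1.5 0 0 0;0 0 -1.5 0 0 0;0 0 -1 0 0 0;0 0 -1 0 0 0;0 0 -1 0 0 0;0 0 -1 0 0 0;0 0 0 0 0 0"

```text
t: 21.65
tcp_pos: [0.4324, 0.0799, 0.0874]
orientation: [-0.0, 0.752, 0.659, 0.0]
wrist_force: [2.0, 4.8, 2.5]
grip_width: 0.0095
grip_force: 59.1
```

Touching the seal now. Pressing in small steps.

>>> send_rows:
  moves: "0 0.5 -0.5 0 0 0;0 0 0 0 0 0;0 0 -0.5 0 0 0;0 0 0 0 0 0"

```text
t: 22.05
tcp_pos: [0.4324, 0.08, 0.0866]
orientation: [0.0, 0.752, 0.659, -0.0]
wrist_force: [0.8, -0.1, 5.9]
grip_width: 0.0095
grip_force: 59.6
```

>>> send_rows:
  moves: "0 0 -0.5 0 0 0;0 0 0 0 0 0;0 0 -0.5 0 0 0;0 0 0 0 0 0;0 0 0 0 0 0"

```text
t: 22.55
tcp_pos: [0.4324, 0.08, 0.0856]
orientation: [0.0, 0.752, 0.659, -0.0]
wrist_force: [-0.4, 0.1, 6.7]
grip_width: 0.0095
grip_force: 59.6
```

>>> send_rows:
  moves: "0 0 -0.5 0 0 0;0 0 0 0 0 0;0 0 -0.5 0 0 0;0 0 0 0 0 0;0 0 -0.5 0 0 0;0 0 0 0 0 0;0 0 -0.5 0 0 0;0 0 0 0 0 0"

```text
t: 23.35
tcp_pos: [0.4323, 0.08, 0.0836]
orientation: [0.0, 0.752, 0.659, -0.0]
wrist_force: [0.0, 1.1, 6.9]
grip_width: 0.0098
grip_force: 59.6
```

>>> send_rows:
  moves: "0 0 -0.5 0 0 0;0 0 0 0 0 0;0 0 -0.5 0 0 0;0 0 0 0 0 0;0 0 -0.5 0 0 0;0 0 0 0 0 0"

```text
t: 23.95
tcp_pos: [0.4323, 0.08, 0.0821]
orientation: [0.0, 0.752, 0.659, -0.0]
wrist_force: [-1.7, -0.3, 7.0]
grip_width: 0.0093
grip_force: 59.7
```

>>> send_rows:
  moves: "0 0 -0.5 0 0 0;0 0 0 0 0 0;0 0 -0.5 0 0 0;0 0 0 0 0 0;0 0 -0.5 0 0 0;0 0 0 0 0 0"

```text
t: 24.55
tcp_pos: [0.4321, 0.0799, 0.0804]
orientation: [-0.0, 0.752, 0.659, -0.0]
wrist_force: [-0.5, -1.1, 6.3]
grip_width: 0.0097
grip_force: 60.5
```

>>> send_rows:
  moves: "0 0 -0.5 0 0 0;0 0 0 0 0 0;0 0 -0.5 0 0 0;0 0 0 0 0 0"

```text
t: 24.95
tcp_pos: [0.4321, 0.0799, 0.0801]
orientation: [0.0, 0.752, 0.659, -0.0]
wrist_force: [-4.9, -1.4, 19.9]
grip_width: 0.0098
grip_force: 61.9
```

Hard stop at about 20 N: that is the bottom. Backing off, then releasing.

>>> send_rows:
  moves: "0 0 0.5 0 0 0;0 0 0.3 0 0 0;0 0 0 0 0 0"

```text
t: 25.25
tcp_pos: [0.4321, 0.0799, 0.0804]
orientation: [-0.0, 0.752, 0.659, -0.0]
wrist_force: [-0.7, -1.7, 9.3]
grip_width: 0.0097
grip_force: 60.6
```

>>> send_rows:
  moves: "0 0 0.2 0 0 0;0 0 0 0 0 0;0 0 0 0 0 0;0 0 0 0 0 0;0 0 0 0 0 0;0 0 0 0 0 0"
  fingers: 26

```text
t: 25.85
tcp_pos: [0.4322, 0.0802, 0.0802]
orientation: [-0.0, 0.752, 0.659, -0.0]
wrist_force: [-0.5, -0.2, 0.1]
grip_width: 0.0261
grip_force: 0.0
```

Released cleanly. To confirm it is home I'll rise, shut the fingers and touch the top of the bar, which should be at 99 mm.

>>> send_rows:
  moves: "0 0 5 0 0 0;0 0 15 0 0 0;0 0 20 0 0 0;0 0 15 0 0 0"

```text
t: 26.25
tcp_pos: [0.4325, 0.0803, 0.1365]
orientation: [0.0, 0.752, 0.659, 0.0]
wrist_force: [0.4, 0.8, 0.7]
grip_width: 0.0259
grip_force: 0.0
```

>>> send_rows:
  moves: "0 0 0 0 0 0;0 0 0 0 0 0;0 0 0 0 0 0;0 0 0 0 0 0;0 0 -10 0 0 0;0 0 -10 0 0 0;0 0 -6 0 0 0;0 0 -3 0 0 0;0 0 0 0 0 0"
  fingers: 0

```text
t: 27.15
tcp_pos: [0.4321, 0.0802, 0.1057]
orientation: [-0.0, 0.752, 0.659, -0.0]
wrist_force: [0.4, 0.5, 0.4]
grip_width: -0.0002
grip_force: 0.0
```

>>> send_rows:
  moves: "0 0 -1 0 0 0;0 0 -1 0 0 0;0 0 -1 0 0 0;0 0 -1 0 0 0;0 0 0 0 0 0"

```text
t: 27.65
tcp_pos: [0.4323, 0.0802, 0.1022]
orientation: [-0.0, 0.752, 0.659, -0.0]
wrist_force: [-0.1, 0.0, 0.3]
grip_width: -0.0001
grip_force: 0.0
```

>>> send_rows:
  moves: "0 0 -1 0 0 0;0 0 -1 0 0 0;0 0 -0.5 0 0 0;0 0 0 0 0 0"

```text
t: 28.05
tcp_pos: [0.4323, 0.0802, 0.0997]
orientation: [-0.0, 0.752, 0.659, -0.0]
wrist_force: [0.8, 0.1, -0.6]
grip_width: 0.0003
grip_force: 0.0
```

>>> send_rows:
  moves: "0 0 -0.5 0 0 0;0 0 -0.5 0 0 0;0 0 0 0 0 0"

```text
t: 28.35
tcp_pos: [0.4324, 0.0803, 0.0989]
orientation: [0.0, 0.752, 0.659, 0.0]
wrist_force: [-0.3, -0.6, 2.8]
grip_width: 0.0004
grip_force: 0.9
```

>>> send_rows:
  moves: "0 0 -0.2 0 0 0;0 0 -0.2 0 0 0;0 0 0 0 0 0;0 0 0 0 0 0"

```text
t: 28.75
tcp_pos: [0.4324, 0.0803, 0.0987]
orientation: [0.0, 0.752, 0.659, 0.0]
wrist_force: [-2.2, -0.3, 7.1]
grip_width: -0.0
grip_force: 3.4
```

>>> send_rows:
  moves: "0 0 -0.3 0 0 0;0 0 0 0 0 0;0 0 0 0 0 0;0 0 0 0 0 0;0 0 0 0 0 0"

```text
t: 29.25
tcp_pos: [0.4324, 0.0803, 0.0986]
orientation: [0.0, 0.752, 0.659, 0.0]
wrist_force: [-3.0, -0.7, 9.8]
grip_width: -0.0002
grip_force: 5.2
```

It holds 9.8 N without creeping, at the home height, so the lid is home. Retreating for a last look.

>>> send_rows:
  moves: "0 0 2 0 0 0;0 0 10 0 0 0;0 0 20 0 0 0;0 0 30 0 0 0;-10 0 40 0 0 0;-20 0 40 0 0 0;-20 0 40 0 0 0;-20 0 20 0 0 0;0 0 0 0 0 0"

```text
t: 30.15
tcp_pos: [0.3617, 0.0804, 0.3032]
orientation: [0.002, 0.752, 0.659, 0.002]
wrist_force: [0.6, -0.4, -0.1]
grip_width: 0.0001
grip_force: 0.0
```

Run:
```python
from h import *
snap('scene','s7')
print(env.get_obs()['tcp_pos'])
```

```text
[0.36221382 0.08031769 0.30149705]
```

View pics/s7.png

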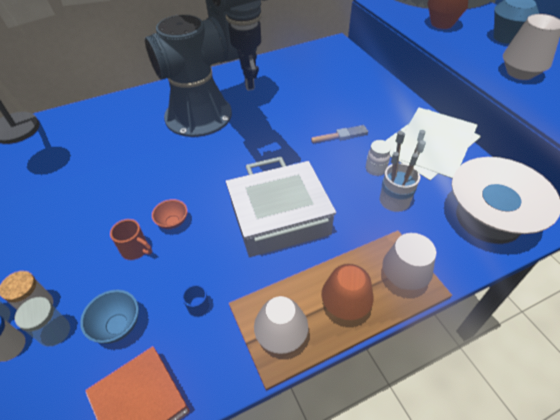

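The lid lies flat and shut on the box at (280,200), the mug, bowl and jars are where they were, and the arm is clear. Handing in.

```bash
python3 -c "
from plant import env
print(env.job_done())"
```

```text
the job is handed in; nothing more can be done
None
```

I set the tumbler down in the damp box and lowered the lid by its bar onto the seal until it was fully home; bar readings peaked at about 20 N (limit about 22 N), the other pots look unmoved, and the job is handed in at about 30 s, with no verdict returned.

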